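# Post a spent injector through the sharps bin's spring flap

## Task

Pick up the spent injector (the standing one with the bare narrow nose, not the one with the broad cap) and, keeping it upright in the gripper, push its lower end down through the spring flap in the lid of the sharps bin. While it holds the flap open let it go so that it drops inside, then draw back so that the flap swings shut; leave the capped injector standing where it is.

Things in the scene. Friction and masses are not known exactly. Their poses are not given: they have to be found in the camera images.
- spent_mid (a point): Spent injector: upright white plastic cylinder, 26 mm diameter, 100 mm tall, flat foot, with a bare grey nose on top, 13 mm diameter, 16 mm long (116 mm in all, about 120 g). Stands loose at one end of a shallow aluminium tray (170 x 270 mm, floor 5 mm, rim 12 mm above the table). This point is on its axis half-way up, 58 mm above its foot, 42 mm below the nose. z points up along it.
- fresh_mid (a point): Unused injector, to be left alone: same white 26 mm cylinder, 84 mm tall, topped by a broad grey cap 32 mm in diameter and 32 mm tall (116 mm in all). Stands loose at the other end of the tray, 120 to 155 mm from the spent one, axis to axis. This point is on its axis half-way up, 58 mm above its foot.
- mouth (a point): Centre of the mouth in the flat lid of the yellow sharps bin, level with the lid's top, 200 mm above the table. Bin fixed, 150 (its x) x 176 mm (y); inner floor 195 mm below this point. Mouth 80 mm along x by 100 mm along y, lid 12 mm thick. Axes are the bin's: z up, x runs across the flap from its free edge (x = -37 mm) to its hinge (x = +39 mm, along y).
- flap (a joint): White plastic flap closing the mouth: 76 mm from hinge to free edge, 96 mm wide, 3 mm thick, its top 4 mm below the lid's top. 0 rad = shut (level); grows as the free edge swings down into the bin, 1.45 at most. Weak spring: under 1 N at 45 mm from the hinge pushes it open, the injector's weight is enough to slide on past it; shuts by itself when nothing holds it down.

How it is judged:
By the outcome, as a careful person would: the job done as asked, in the order asked, and still so for the second after the job is handed in, with the robot touching nothing.
It also fails if it takes over 35 s, if anything falls off the work surface, if the arm or the gripper's body presses on something with over 40 N, if the wrist force passes 120 N, or if a joint passes its speed limit or range.

## Robot

A 6-joint arm with a two-finger parallel gripper is mounted at the origin on the work surface. World frame = base frame: x ahead of the robot, y to its left, z up, the work surface at z = 0. Lengths are in m, angles in rad, forces in N, time in s.
With the tool pointing down it reaches from about 0.225 to 0.725 m from the base axis. Payload 3.1 kg.
Tool frame: the origin (TCP) lies between the finger pads; the fingertips stand 11 mm ahead of it and the grasp point (between the pads) lies 8 mm behind it; x points along the fingers, y is the direction in which the jaws open and shut, and the axes are right-handed (so a half turn about x gives the same grasp; the last joint's range is limited). The gripper opens to 85 mm and grips with 20 to 120 N. Pads are 22 mm wide; open, the fingers measure 114 mm over their backs; the gripper's body (76 mm by 85 mm) begins 54 mm behind the grasp point. The pads swing forward as they close: fully open they stand 13 mm farther back than shut.
Start: joints at [-1.28, 0.048, 0.099, 1.622, 0, 1.443], TCP at [0.213, -0.48, 0.242] pointing down, gripper open.
Joint ranges: [-2.91, 2.91], [-0.99, 1.94], [-1.21, 1.42], [-2.12, 2.29], [-1.49, 1.47], [-3.14, 3.14]. Speed limits (rad/s): [2.79, 2.79, 3.14, 3.14, 3.14, 3.14].

## Interface

Orientations are given as a rotation vector (axis times angle).
In Python, from bench import env gives the robot as it stands.
- The arm moves only by the tool arm_command, never from a script. Its argument "steps" is a list that holds one entry, the list of rows, each a list of 6 numbers: the shift along the tool's x, y, z in mm, then the turn, a rotation vector about the tool's x, y, z in rad. In form: [[[tx, ty, tz, wx, wy, wz], ...]]. A call has 1 to 8 rows; each row is the pose to reach, as a shift and turn from the pose measured when the call began, along the tool's axes at that moment; what a row does not reach only later rows make up. A row lasts 1/12 s, in which the tool goes at most 41.7 mm and 7.16 degrees, less where a joint would pass 70% of its speed; a pose out of reach is approached as far as the arm can. A call with a gripper value outside its range is refused whole. "claw" is the gripper command: -1 is fully open, 1 is shut, values between are in proportion, set as the call begins (left out, the last holds). The fingers move at their own pace and stop on an object; the grip force is fixed at half the most. Time passes only in rows, so rows that repeat a pose let the fingers close. It gives the time, the measured TCP pose, the force and the opening at its end, in the units of the state.
- env.get_obs(): the state, without advancing time (a new reading comes with each control period).
- env.snapshot(name): name is "side" or "top" or "wrist"; returns a dict with "color" (420x560x3 uint8, red, green, blue), "fx", "fy", "cx", "cy" (pixels), "rvec" (rotation vector, rad) and "tvec" (3), from world to camera coordinates, as OpenCV has them; the wrist camera has in their place "hand_eye" (4x4, takes a point from camera to tool coordinates, whose origin is the TCP and whose axes are the tool frame's). Camera axes: x right, y down, z forward; pixel columns grow to the right and rows downward; lengths in m; the calibration is good to about 2 mm. The wrist camera is an equidistant fisheye: a pixel r from the principal point sees the ray r / f radians off the axis. A picture is of the moment at which its call begins: read the wrist's pose just before it. There is no depth.
- env.job_done(): hands the job in, once; it reports no verdict.
Trained networks look in a picture, given as the dict that the camera call returned (one of the last four; its "shot" number tells which), for a name from the list of things; names that differ only in an ending like _2 or _b are one class to them, and where a whole thing is asked for, a point or a joint stands for the part that bears it (a point fixed in the world has none). Each returns a list of dicts, best first, with "p" (0 to 1); they miss things now and then, are a little off and sometimes report something else, mostly with a low value. They report only what shows in the picture. A call takes as long as a camera call.
- env.spot_in(picture, label): "xyz" ([x, y, z] in m, in world coordinates, good to about 4 mm: the middle of the surface that is visible of it).
The state is a dict: "t": time; "qpos": joint angles; "qvel": joint speeds; "joint_efforts": joint torques, N m; "eef_pos": TCP position; "ee_rot": TCP orientation; "force": force on the tool from outside, world axes, zero at the start; "moment": the same for the moment, N m; "opening": finger opening in m.
Only numpy, scipy, OpenCV 4.12 (cv2) and the standard library are available. Lean on these libraries where they do the work, as an engineer would, in place of code of your own. Each camera call takes 0.05 s, during which the arm holds its last target.

## Working session

There is one attempt and no reset: what is moved stays moved. The work goes in short steps, Python scripts to look and compute and a tool call to move; the robot and the scene stay as the last step left them, time stands still between calls to the robot, and variables do not carry over. Pictures are saved under pics/ and viewed, and the job is handed in when it is done.

Besides the shell and the picture viewer there is one more tool, called by a JSON object that holds its "op" and its "data", one argument or row to a line. arm_command: Moves the arm, as the interface text tells. Its arguments: {"type":"object","properties":{"steps":{"type":"array","items":{"type":"array","items":{"type":"array","items":{"type":"number"}}}},"claw":{"type":"number"}},"required":["steps"]}

```bash
mkdir -p pics; ls
cat > h.py <<'E'
import numpy as np, cv2
from scipy.spatial.transform import Rotation as R
from bench import env
def save(p,n): cv2.imwrite(f'pics/{n}.png',cv2.cvtColor(p['color'],cv2.COLOR_RGB2BGR))
def proj(p,X):
    K=np.array([[p['fx'],0,p['cx']],[0,p['fy'],p['cy']],[0,0,1.]])
    return cv2.projectPoints(np.array(X,float).reshape(-1,3),np.array(p['rvec'],float),np.array(p['tvec'],float),K,None)[0][:,0]
def plane(p,uv,z):
    Rm=R.from_rotvec(p['rvec']).as_matrix(); c=-Rm.T@np.array(p['tvec'])
    d=Rm.T@np.array([(uv[0]-p['cx'])/p['fx'],(uv[1]-p['cy'])/p['fy'],1]); return c+d*(z-c[2])/d[2]
E
python3 - <<'E'
from h import *
np.set_printoptions(precision=4,suppress=True)
o=env.get_obs(); print({k:np.round(v,4) for k,v in o.items()})
print(R.from_rotvec(o['ee_rot']).as_matrix())
for c in ['side','top']:
    p=env.snapshot(c); save(p,c+'0')
    for l in ['spent_mid','fresh_mid','flap']:
        print(c,l,[(round(d['p'],2),np.round(d['xyz'],4),proj(p,d['xyz'])[0].round(0)) for d in env.spot_in(p,l)])
E
```

```text
pics
{'t': np.float64(0.0), 'qpos': array([-1.2798,  0.0488,  0.0976,  1.622 , -0.    ,  1.443 ]), 'qvel': array([ 0.002 , -0.0017,  0.0014, -0.0003,  0.0001,  0.0006]), 'joint_efforts': array([ -0.0008, -33.8787,  32.0013,   0.0205,  -0.0003,   0.    ]), 'eef_pos': array([ 0.2133, -0.4791,  0.2411]), 'ee_rot': array([ 1.9912,  0.4256, -1.9916]), 'force': array([ 0.404 ,  1.0277, -0.2939]), 'moment': array([-0.0091,  0.0137, -0.0369]), 'opening': np.float64(0.0851)}
[[-0.0007  0.4067 -0.9136]
 [ 0.0023 -0.9136 -0.4067]
 [-1.     -0.0023 -0.0003]]
side spent_mid [(0.93, array([ 0.4935, -0.2164,  0.0654]), array([343., 211.]))]
side fresh_mid [(0.63, array([ 0.5345, -0.3374,  0.0935]), array([343., 176.]))]
side flap []
top spent_mid [(0.55, array([ 0.4895, -0.2224,  0.1078]), array([354., 252.]))]
top fresh_mid [(0.47, array([ 0.5358, -0.3411,  0.119 ]), array([402., 233.]))]
top flap [(0.78, array([0.5445, 0.2105, 0.1954]), array([175., 221.]))]
```

```bash
ls pics
```

```text
side0.png
top0.png
```

View pics/side0.png

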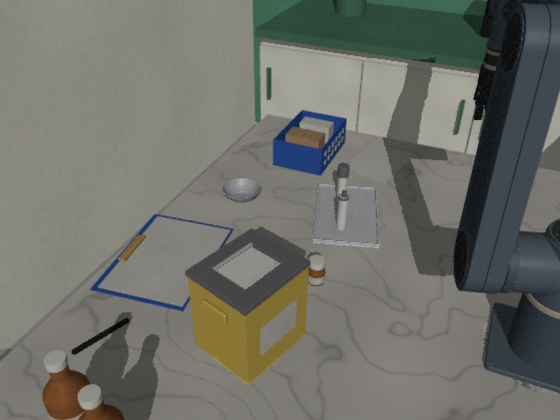

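View pics/top0.png

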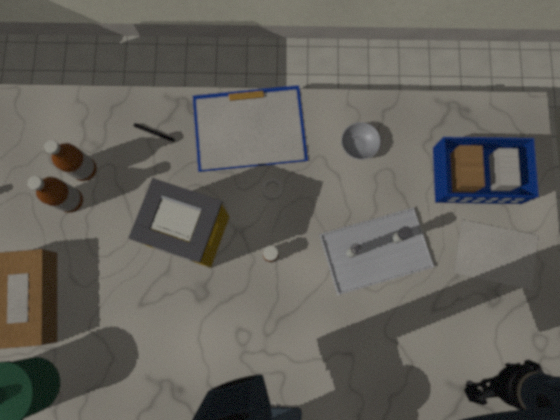

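The side view shows the spent injector with its narrow nose at (343,212) and the capped one behind it at (343,180). The top view has the nose at (354,250), the cap at (402,234) and the bin lid around (178,220). I'll zoom in next for the flap hinge and for refined positions.

Run:
```python
import cv2,numpy as np
a=cv2.imread('pics/top0.png');b=cv2.imread('pics/side0.png')
f=lambda i,x,y,w,h,s:cv2.resize(i[y:y+h,x:x+w],None,fx=s,fy=s,interpolation=cv2.INTER_CUBIC)
t=f(a,125,175,110,95,5); cv2.imwrite('pics/z1.png',cv2.convertScaleAbs(t,alpha=1.3,beta=10))
cv2.imwrite('pics/z2.png',f(b,185,230,130,90,5))
cv2.imwrite('pics/z3.png',np.vstack([f(a,320,205,120,90,5)[:450],]))
cv2.imwrite('pics/z4.png',f(b,310,155,75,95,6))
```

```text
(no output)
```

View pics/z1.png

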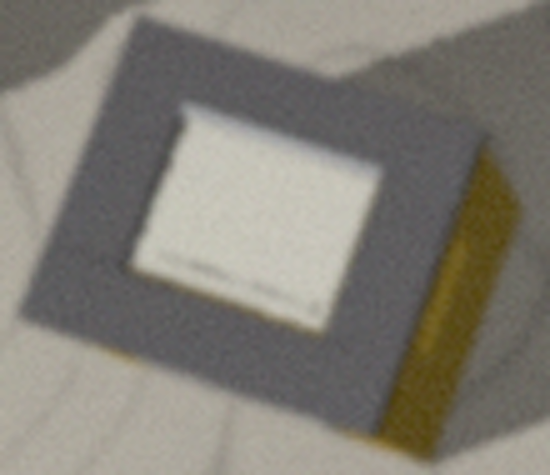

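View pics/z2.png

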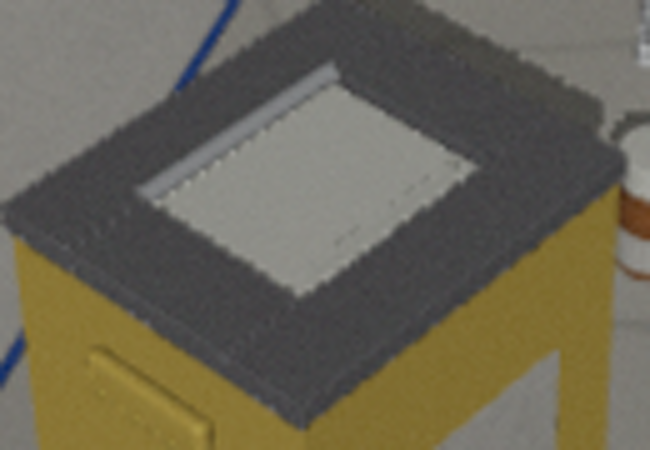

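View pics/z3.png

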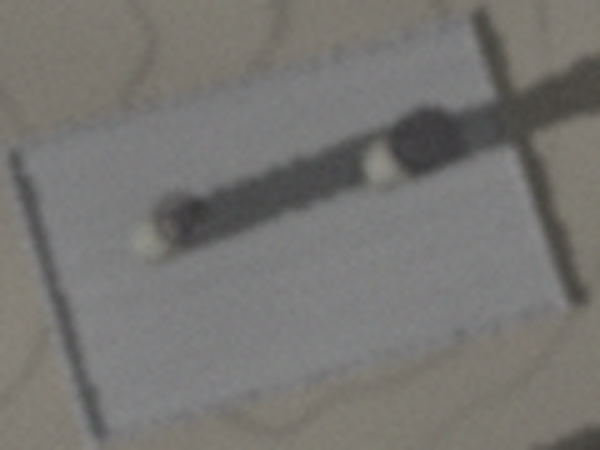

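View pics/z4.png

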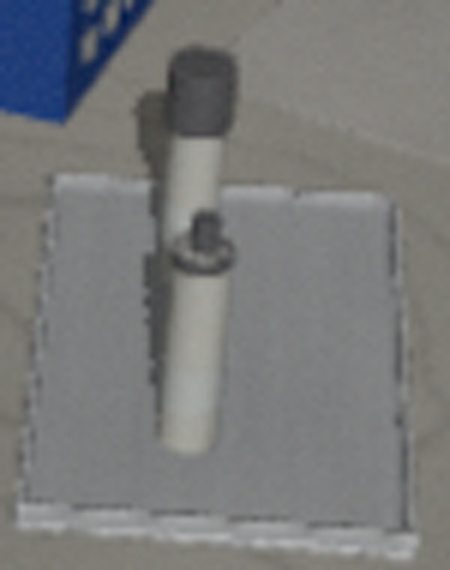

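The bright strip, probably the hinge barrel, lies along the mouth's upper edge in the top zoom, (185,105)-(382,165). The opposite edge, (132,268)-(325,330), shows a thin yellow gap and looks like the free edge. Now I'll measure.

Run:
```python
from h import *
np.set_printoptions(precision=4,suppress=True)
t=env.snapshot('top'); s=env.snapshot('side')
Z=lambda x,y,ox,oy,k:((x+.5)/k-.5+ox,(y+.5)/k-.5+oy)
C={}
for n,p,pts,o in [('top',t,[(185,105),(382,165),(325,330),(132,268)],(125,175,5)),('side',s,[(335,70),(140,190),(300,297),(478,168)],(185,230,5))]:
    c=[plane(p,Z(*q,*o),.2) for q in pts]; C[n]=c
    print(n); print(np.array(c)); print('centre',np.mean(c,0)); 
    print('edges',[round(float(np.linalg.norm(c[i]-c[(i+1)%4])),4) for i in range(4)], np.degrees(np.arctan2(*(c[1]-c[0])[[1,0]])))
# lid corners
c=[plane(t,Z(*q,125,175,5),.2) for q in [(140,17),(487,135),(378,438),(22,318)]];print('lid top',np.array(c),np.mean(c,0),[np.linalg.norm(c[i]-c[(i+1)%4]) for i in range(4)])
c=[plane(s,Z(*q,185,230,5),.2) for q in [(625,160),(305,425),(5,215)]];print('lid side',np.array(c),(c[0]+c[2])/2)
# injector
print('top nose', plane(t,Z(180,210,320,205,5),.119))
print('side nose top',plane(s,Z(207,213,310,155,6),.121),'body top',plane(s,Z(203,252,310,155,6),.105),'foot',plane(s,Z(187,440,310,155,6),.005))
print('cap top',plane(t,Z(427,135,320,205,5),.121), plane(s,Z(205,60,310,155,6),.121))
for l in ['spent_mid','fresh_mid','mouth','flap']:
  for p in (t,s): print(l,[(round(d['p'],2),np.round(d['xyz'],4)) for d in env.spot_in(p,l)])
```

```text
top
[[0.6043 0.2438 0.2   ]
 [0.577  0.1496 0.2   ]
 [0.4986 0.1724 0.2   ]
 [0.5262 0.2637 0.2   ]]
centre [0.5515 0.2074 0.2   ]
edges [0.0981, 0.0816, 0.0954, 0.0806] -106.1941269314092
side
[[0.5702 0.1513 0.2   ]
 [0.6043 0.244  0.2   ]
 [0.525  0.2709 0.2   ]
 [0.4958 0.1821 0.2   ]]
centre [0.5488 0.2121 0.2   ]
edges [0.0988, 0.0837, 0.0934, 0.0805] 69.80286807171542
lid top [[0.6468 0.2678 0.2   ]
 [0.5922 0.1009 0.2   ]
 [0.449  0.1455 0.2   ]
 [0.5019 0.3132 0.2   ]] [0.5475 0.2069 0.2   ] [np.float64(0.17560855849833273), np.float64(0.14993191734984912), np.float64(0.17584573050198482), np.float64(0.15179471022523244)]
lid side [[0.4474 0.1556 0.2   ]
 [0.4958 0.325  0.2   ]
 [0.6421 0.2759 0.2   ]] [0.5447 0.2157 0.2   ]
top nose [ 0.5009 -0.2243  0.119 ]
side nose top [ 0.4985 -0.2271  0.121 ] body top [ 0.4972 -0.2215  0.105 ] foot [ 0.4972 -0.2228  0.005 ]
cap top [ 0.5402 -0.3474  0.121 ] [ 0.5393 -0.3493  0.121 ]
spent_mid [(0.63, array([ 0.4946, -0.2215,  0.1067]))]
spent_mid [(0.64, array([ 0.4895, -0.2161,  0.0651]))]
fresh_mid [(0.65, array([ 0.5354, -0.345 ,  0.1202]))]
fresh_mid [(0.52, array([ 0.5312, -0.3348,  0.0917]))]
mouth [(0.63, array([0.5411, 0.1969, 0.1995]))]
mouth [(0.74, array([0.5236, 0.2659, 0.161 ]))]
flap [(0.87, array([0.5438, 0.2103, 0.1978]))]
flap [(0.83, array([0.5442, 0.2137, 0.1975]))]
```

```bash
cat >> h.py <<'E'
def delta(pos,jaw):
    """row to world pos with tool down and jaw (tool y) at angle jaw deg"""
    o=env.get_obs(); A=R.from_rotvec(o['ee_rot']); a=np.radians(jaw)
    y=np.array([np.cos(a),np.sin(a),0]); x=np.array([0,0,-1.]); z=np.cross(x,y)
    B=R.from_matrix(np.stack([x,y,z],1))
    return np.r_[A.inv().apply(np.array(pos)-o['eef_pos'])*1000,(A.inv()*B).as_rotvec()].round(3)
def st():
    o=env.get_obs(); M=R.from_rotvec(o['ee_rot']).as_matrix()
    print('t',round(float(o['t']),2),'pos',np.round(o['eef_pos'],4),'jaw',np.degrees(np.arctan2(M[1,1],M[0,1])).round(1),'down',M[:,0].round(3),'F',np.round(o['force'],1),'open',round(float(o['opening']),4),'q',np.round(o['qpos'],2))
E
python3 - <<'E'
from h import *
st(); print(delta([.498,-.224,.2],6).tolist())
E
```

```text
t 0.9 pos [ 0.2135 -0.4796  0.2424] jaw -66.0 down [ 0. -0. -1.] F [ 0.5 -0.6 -0.1] open 0.0849 q [-1.28  0.05  0.1   1.62 -0.    1.44]
[42.36, -117.843, -363.889, -1.257, 0.0, -0.0]
```

{"op": "arm_command", "data": {
  "steps": [
    [[5, -15, -45, -0.12, 0, 0], [10, -30, -90, -0.24, 0, 0], [15, -45, -135, -0.36, 0, 0], [20, -60, -180, -0.48, 0, 0], [25, -72, -220, -0.6, 0, 0], [30, -84, -258, -0.72, 0, 0], [35, -96, -296, -0.84, 0, 0], [40, -108, -334, -0.96, 0, 0]]
  ],
  "claw": -1
}}

```text
t: 1.57
eef_pos: [0.4612, -0.2567, 0.2048]
ee_rot: [1.345, 1.114, -1.345]
force: [0.3, -0.1, 0.1]
opening: 0.0858
```

Run:
```python
from h import *
st(); print(delta([.498,-.224,.2],6).tolist())
```

```text
t 1.57 pos [ 0.4612 -0.2567  0.2048] jaw -10.7 down [ 0.001 -0.001 -1.   ] F [ 0.3 -0.1  0.1] open 0.0858 q [-0.63  0.05  0.03  1.55 -0.    1.12]
[4.842, 30.148, -38.952, -0.291, 0.001, -0.001]
```

{"op": "arm_command", "data": {
  "steps": [
    [[3, 15, -20, -0.12, 0, 0], [5, 30, -39, -0.24, 0, 0], [5, 30, -39, -0.29, 0, 0], [5, 30, -39, -0.29, 0, 0], [5, 30, -39, -0.29, 0, 0]]
  ]
}}

```text
t: 1.98
eef_pos: [0.4979, -0.2238, 0.1998]
ee_rot: [1.132, 1.255, -1.133]
force: [0.9, 0.4, 0.2]
opening: 0.0855
```

Run:
```python
from h import *
st(); o=env.get_obs(); p=env.snapshot('wrist'); save(p,'w1')
print(p['fx'],p['cx'],p['cy']); print(np.round(p['hand_eye'],4))
for l in ['spent_mid','fresh_mid']: print(l,[(round(d['p'],2),np.round(d['xyz'],4)) for d in env.spot_in(p,l)])
```

```text
t 1.98 pos [ 0.4979 -0.2238  0.1998] jaw 5.9 down [ 0.    -0.001 -1.   ] F [0.9 0.4 0.2] open 0.0855 q [-0.54  0.1   0.07  1.54 -0.    0.92]
325.19226210127806 279.84055277810324 212.3801095182768
[[-9.000e-04 -2.859e-01  9.582e-01 -1.315e-01]
 [ 1.000e+00 -2.300e-03  3.000e-04  4.000e-04]
 [ 2.100e-03  9.582e-01  2.859e-01 -7.260e-02]
 [ 0.000e+00  0.000e+00  0.000e+00  1.000e+00]]
spent_mid [(0.87, array([ 0.4955, -0.2189,  0.1045]))]
fresh_mid [(0.92, array([ 0.5329, -0.3282,  0.0788]))]
```

View pics/w1.png

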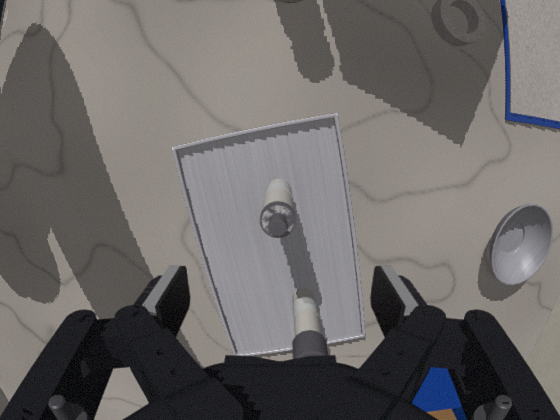

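```bash
cat >> h.py <<'E'
def wray(p,o,uv,z):
    v=np.array([uv[0]-p['cx'],uv[1]-p['cy']]); r=np.hypot(*v); th=r/p['fx']
    d=np.r_[np.sin(th)*v/r,np.cos(th)]; H=np.array(p['hand_eye']); A=R.from_rotvec(o['ee_rot']).as_matrix()
    c=A@H[:3,3]+o['eef_pos']; D=A@H[:3,:3]@d; return c+D*(z-c[2])/D[2]
E
python3 - <<'E'
from h import *
o=env.get_obs(); p=env.snapshot('wrist')
i=cv2.imread('pics/w1.png'); cv2.imwrite('pics/w1z.png',cv2.resize(i[165:265,220:340],None,fx=6,fy=6,interpolation=cv2.INTER_CUBIC))
for uv,z in [((278,226),.121),((277,219),.105),((278,182),.005)]: print(wray(p,o,uv,z))
E
```

```text
[ 0.49673211 -0.2248036   0.121     ]
[ 0.49595615 -0.22499362  0.105     ]
[ 0.49557183 -0.21745988  0.005     ]
```

View pics/w1z.png

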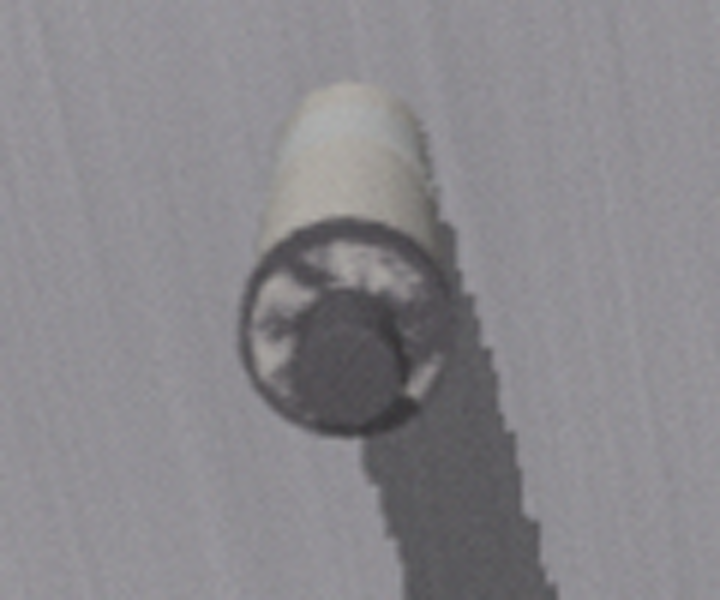

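The zoom puts the nose top at about (278,227) and the rim centre at (278,219.5). Both give an axis near (0.4965, -0.225), in agreement with the fixed cameras. I'm descending.

{"op": "arm_command", "data": {
  "steps": [
    [[25, -0.5, 0.4, 0, 0, 0], [50, -1, 0.8, 0, 0, 0], [75, -1.5, 1.2, 0, 0, 0], [100, -1.5, 1.2, 0, 0, 0], [118, -1.5, 1.2, 0, 0, 0], [118, -1.5, 1.2, 0, 0, 0], [118, -1.5, 1.2, 0, 0, 0]]
  ]
}}

```text
t: 2.77
eef_pos: [0.4948, -0.2261, 0.0811]
ee_rot: [1.135, 1.257, -1.136]
force: [0.1, -1.9, 0.6]
opening: 0.0862
```

Run:
```python
from h import *
st(); p=env.snapshot('wrist'); save(p,'w2'); p=env.snapshot('side'); cv2.imwrite('pics/s2.png',cv2.resize(p['color'][90:270,270:450,::-1],None,fx=3,fy=3))
```

```text
t 2.77 pos [ 0.4948 -0.2261  0.0811] jaw 5.7 down [-0.002  0.001 -1.   ] F [ 0.1 -1.9  0.6] open 0.0862 q [-0.55  0.12 -0.14  1.31 -0.    0.92]
```

View pics/w2.png

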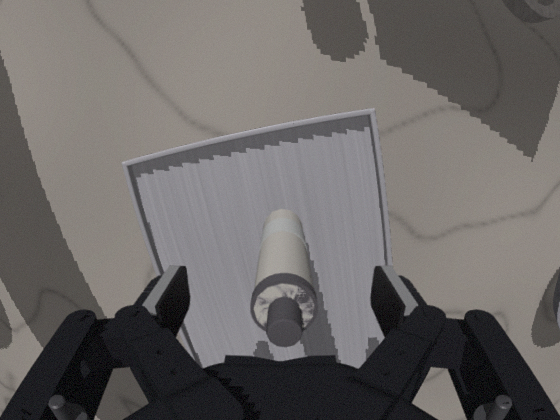

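View pics/s2.png

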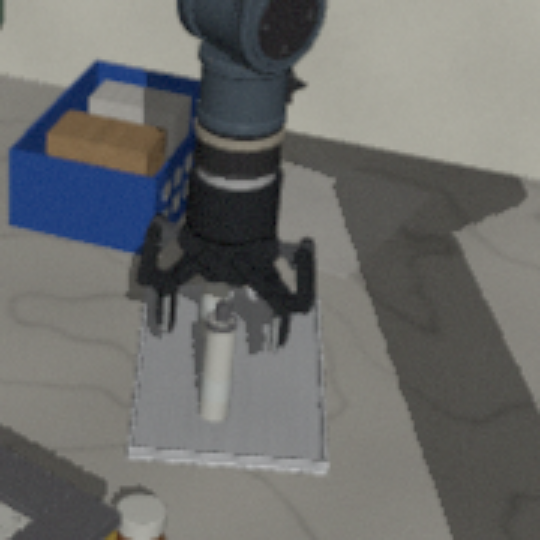

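Run:
```python
from h import *
o=env.get_obs(); p=env.snapshot('wrist')
i=cv2.imread('pics/w2.png'); cv2.imwrite('pics/w2z.png',cv2.resize(i[265:355,240:330],None,fx=6,fy=6,interpolation=cv2.INTER_CUBIC))
for uv,z in [((287,335),.121),((283,304),.105)]:
    X=wray(p,o,uv,z); print(X,R.from_rotvec(o['ee_rot']).inv().apply(X-o['eef_pos'])*1000)
```

```text
[ 0.49988091 -0.22848047  0.121     ] [-37.10760634   2.92903209   1.80658131]
[ 0.49829994 -0.22533701  0.105     ] [-21.12014255   1.62538367  -1.52242804]
```

View pics/w2z.png

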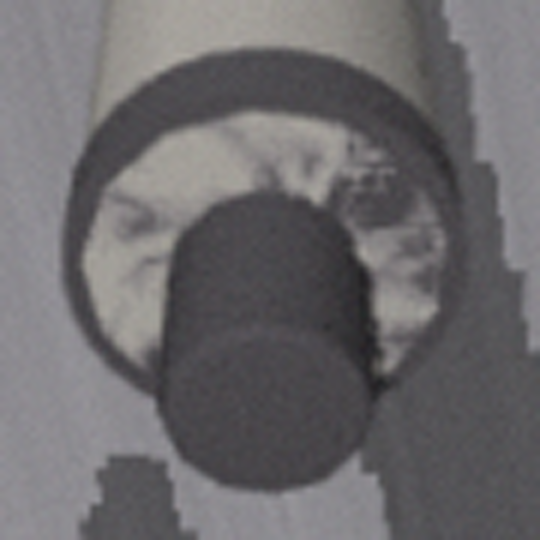

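The nose is at (284,332) and the rim centre at (284,303), so it sits about 2 mm toward +tool-y. I'll centre on it and close.

{"op": "arm_command", "data": {
  "steps": [
    [[0, 2, 0, 0, 0, 0], [0, 2, 0, 0, 0, 0]]
  ]
}}

```text
t: 3.08
eef_pos: [0.5011, -0.228, 0.0867]
ee_rot: [1.134, 1.245, -1.132]
force: [0.4, -0.3, -0.4]
opening: 0.0853
```

{"op": "arm_command", "data": {
  "steps": [
    [[0, 0, 0, 0, 0, 0], [0, 0, 0, 0, 0, 0], [0, 0, 0, 0, 0, 0], [0, 0, 0, 0, 0, 0], [0, 0, 0, 0, 0, 0], [0, 0, 0, 0, 0, 0], [0, 0, 0, 0, 0, 0], [0, 0, 0, 0, 0, 0]]
  ],
  "claw": 1
}}

```text
t: 3.75
eef_pos: [0.5007, -0.228, 0.0868]
ee_rot: [1.134, 1.246, -1.132]
force: [-1.7, 0.2, 1.2]
opening: 0.0248
```

Run:
```python
from h import *
st(); p=env.snapshot('wrist'); save(p,'w3'); print(delta([.49,-.22,.33],6).tolist())
```

```text
t 3.75 pos [ 0.5007 -0.228   0.0868] jaw 5.8 down [ 0.008 -0.005 -1.   ] F [-1.7  0.2  1.2] open 0.0248 q [-0.55  0.13 -0.13  1.31 -0.    0.92]
[-243.382, -8.197, -7.558, -0.004, 0.006, -0.007]
```

View pics/w3.png

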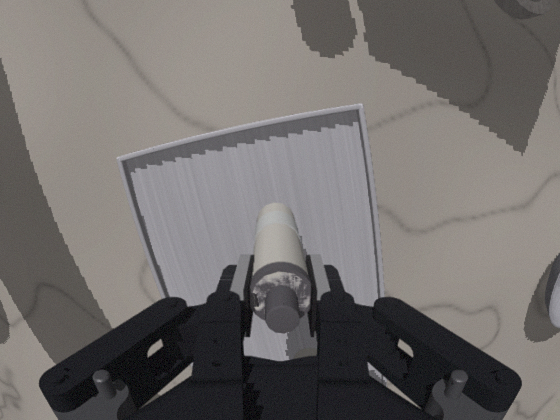

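The jaws are shut on the body at 25 mm with the injector centred between the pads, nose at (282,310). Lifting.

{"op": "arm_command", "data": {
  "steps": [
    [[-15, 0, 0, 0, 0, 0], [-45, 0, 0, 0, 0, 0], [-80, 0, 0, 0, 0, 0], [-120, 0, 0, 0, 0, 0], [-160, 0, 0, 0, 0, 0], [-200, 0, 0, 0, 0, 0], [-243, 0, 0, 0, 0, 0], [-243, 0, 0, 0, 0, 0]]
  ]
}}

```text
t: 4.47
eef_pos: [0.5012, -0.2279, 0.3394]
ee_rot: [1.134, 1.23, -1.126]
force: [-0.6, 0.0, 0.6]
opening: 0.0244
```

Run:
```python
from h import *
st(); p=env.snapshot('wrist'); save(p,'w4'); s=env.snapshot('side'); save(s,'s4'); print(delta([.549,.209,.34],72).tolist(),delta([.53,-.02,.34],40).tolist())
```

```text
t 4.47 pos [ 0.5012 -0.2279  0.3394] jaw 5.8 down [ 0.021 -0.013 -1.   ] F [-0.6  0.   0.6] open 0.0244 q [-0.55  0.14  0.39  1.8  -0.    0.92]
[-10.582, 92.569, -429.089, -1.156, 0.015, -0.005] [-8.97, 50.582, -203.176, -0.597, 0.013, -0.009]
```

View pics/w4.png

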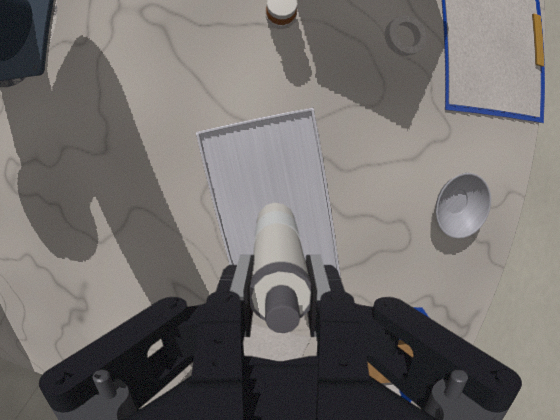

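View pics/s4.png

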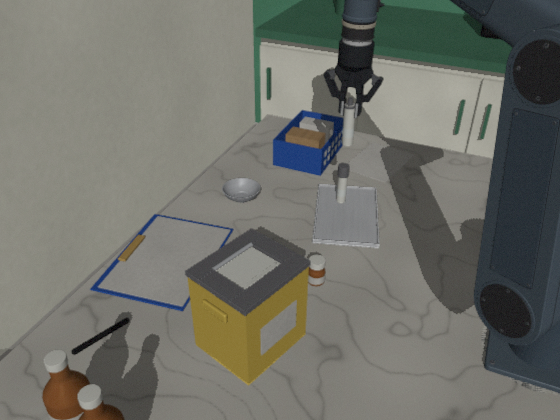

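The injector is held upright with its nose at (283,308), and the capped one still stands at (343,183). Carrying it to above the mouth.

{"op": "arm_command", "data": {
  "steps": [
    [[-1, 7, -36, -0.1, 0.002, 0], [-2, 14, -74, -0.21, 0.004, -0.001], [-3, 21, -112, -0.32, 0.006, -0.002], [-4, 29, -150, -0.43, 0.008, -0.003], [-5, 36, -188, -0.54, 0.01, -0.004], [-6, 44, -226, -0.65, 0.012, -0.005], [-7, 51, -264, -0.76, 0.014, -0.005], [-8, 58, -302, -0.87, 0.014, -0.005]]
  ]
}}

```text
t: 5.23
eef_pos: [0.5265, 0.081, 0.3348]
ee_rot: [0.466, 1.524, -0.466]
force: [0.2, -1.1, -1.1]
opening: 0.0243
```

Run:
```python
from h import *
st(); print(delta([.541,.211,.335],72).tolist())
```

```text
t 5.23 pos [0.5265 0.081  0.3348] jaw 55.9 down [-0.003  0.001 -1.   ] F [ 0.2 -1.1 -1.1] open 0.0243 q [0.03 0.12 0.36 1.82 0.   0.62]
[-0.106, 115.814, -60.85, -0.28, -0.004, 0.0]
```

{"op": "arm_command", "data": {
  "steps": [
    [[0, 36, -18, -0.1, -0.002, 0], [0, 70, -36, -0.2, -0.004, 0], [0, 100, -52, -0.28, -0.004, 0], [0, 116, -61, -0.28, -0.004, 0], [0, 116, -61, -0.28, -0.004, 0], [0, 116, -61, -0.28, -0.004, 0]]
  ]
}}

```text
t: 5.73
eef_pos: [0.5402, 0.2121, 0.3314]
ee_rot: [0.243, 1.562, -0.248]
force: [0.0, -0.3, -2.1]
opening: 0.0245
```

Run:
```python
from h import *
st(); o=env.get_obs(); p=env.snapshot('wrist'); save(p,'w5'); s=env.snapshot('side'); save(s,'s5')
cv2.imwrite('pics/s5z.png',cv2.resize(s['color'][120:320,170:340,::-1],None,fx=3,fy=3))
t=env.snapshot('top'); cv2.imwrite('pics/t5z.png',cv2.resize(t['color'][150:290,100:280,::-1],None,fx=4,fy=4))
print([(round(d['p'],2),np.round(d['xyz'],4)) for d in env.spot_in(s,'spent_mid')])
```

```text
t 5.73 pos [0.5402 0.2121 0.3314] jaw 72.1 down [-0.005 -0.002 -1.   ] F [ 0.  -0.3 -2.1] open 0.0245 q [ 0.26  0.25  0.51  1.83 -0.    0.57]
[(0.88, array([0.5292, 0.2191, 0.3032]))]
```

View pics/w5.png

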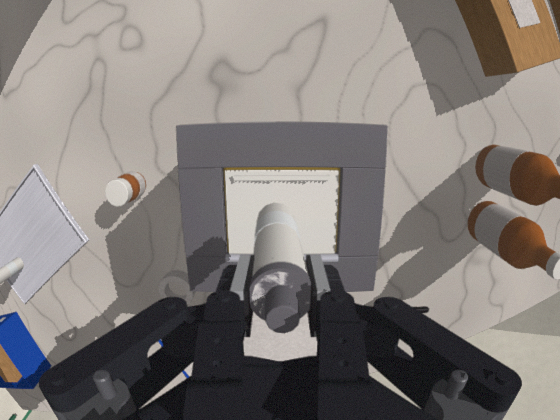

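View pics/s5z.png

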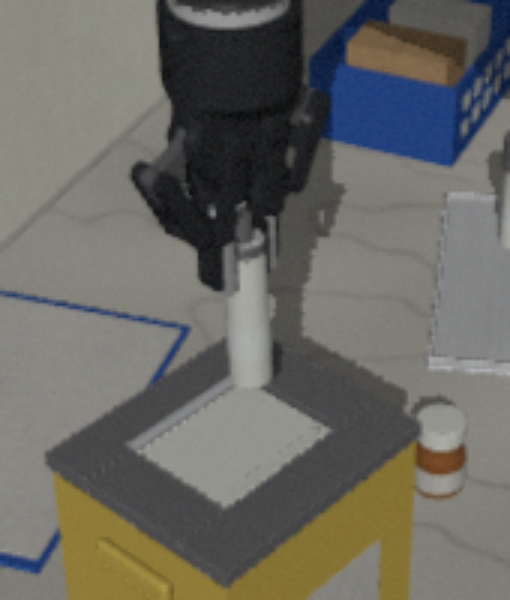

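View pics/t5z.png

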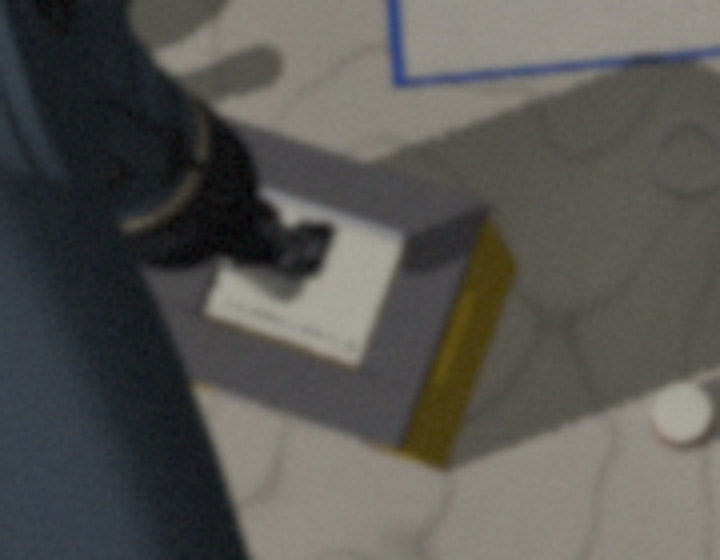

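The wrist view shows the free edge with its yellow gap at row 168, from (226,168) to (340,168). The hinge barrel is at row 258 behind the injector. I'll check the mouth centre from here.

Run:
```python
from h import *
o=env.get_obs(); p=env.snapshot('wrist')
A=R.from_rotvec(o['ee_rot'])
i=cv2.imread('pics/w5.png'); cv2.imwrite('pics/w5z.png',cv2.resize(i[110:300,170:395],None,fx=3.5,fy=3.5,interpolation=cv2.INTER_CUBIC))
f=[wray(p,o,u,.2) for u in [(225,168),(340,168)]]; h=wray(p,o,(338,258),.2); 
lid=[wray(p,o,u,.2) for u in [(178,125),(386,125)]]
for X in f+[h]+lid: print(X.round(4),(A.inv().apply(X-o['eef_pos'])*1000).round(1))
for uv,z in [((281,307),.331+.008+.026)]: print((A.inv().apply(wray(p,o,uv,z)-o['eef_pos'])*1000).round(1))
print(proj(env.snapshot('side'),[[.549,.209,.2]]))
# foot: lower end visible centre (276,210), z=foot
print(A.inv().apply(wray(p,o,(275,212),.331-.082)-o['eef_pos'])*1000)
```

```text
[0.4967 0.1762 0.2   ] [134.2 -45.6 -31.4]
[0.5266 0.2671 0.2   ] [134.1  50.1 -31.3]
[0.605 0.244 0.2  ] [134.   52.5  50.4]
[0.4487 0.1506 0.2   ] [134.3 -84.9 -69. ]
[0.5029 0.3156 0.2   ] [134.1  88.8 -68.9]
[-30.9   0.3  -6.1]
[[248.11669036 264.21927053]]
[85.14272273 -3.44995737 -7.74344906]
```

View pics/w5z.png

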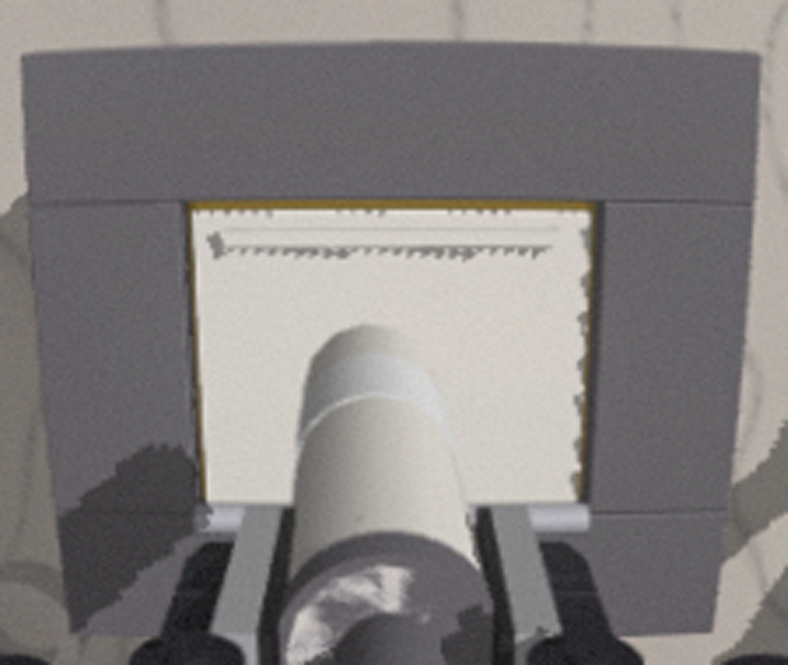

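{"op": "arm_command", "data": {
  "steps": [
    [[8, 2, 2, 0, 0, 0], [18, 2.5, 3, 0, 0, 0], [28, 2.5, 3, 0, 0, 0], [38, 2.5, 3, 0, 0, 0], [48, 2.5, 3, 0, 0, 0], [58, 2.5, 3, 0, 0, 0], [68, 2.5, 3, 0, 0, 0], [78, 2.5, 3, 0, 0, 0]]
  ]
}}

```text
t: 6.7
eef_pos: [0.5449, 0.2108, 0.256]
ee_rot: [0.249, 1.556, -0.25]
force: [-0.2, 0.2, -1.1]
opening: 0.0247
```

Run:
```python
from h import *
st(); o=env.get_obs(); p=env.snapshot('wrist'); save(p,'w6')
s=env.snapshot('side'); cv2.imwrite('pics/s6z.png',cv2.resize(s['color'][150:330,170:340,::-1],None,fx=3,fy=3))
print(delta([.5435,.213,.203],72).tolist())
```

```text
t 6.7 pos [0.5449 0.2108 0.256 ] jaw 71.8 down [ 0.    -0.001 -1.   ] F [-0.2  0.2 -1.1] open 0.0247 q [ 0.25  0.21  0.3   1.67 -0.    0.57]
[51.261, 2.204, -0.772, -0.003, -0.003, 0.003]
```

View pics/w6.png

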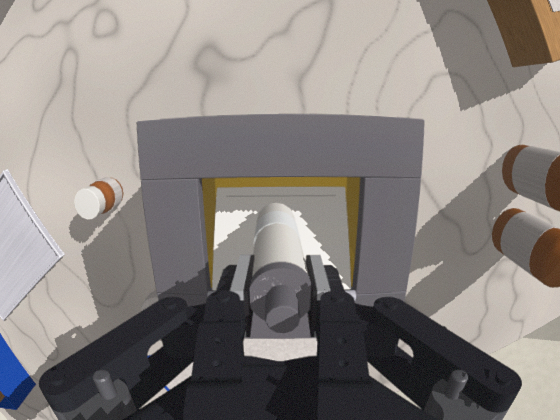

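View pics/s6z.png

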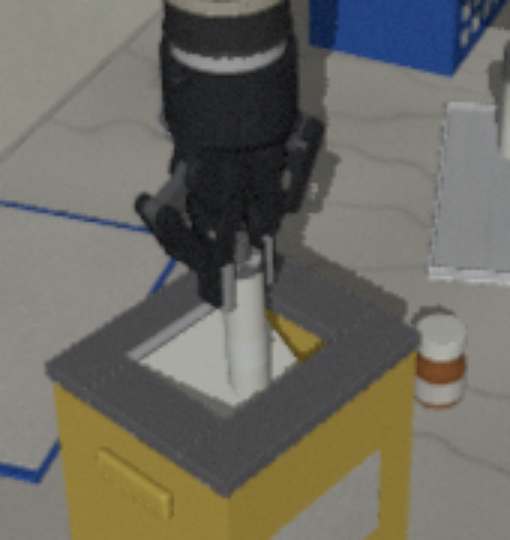

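The flap is opening under the foot, and the yellow interior shows along rows 178-190 at the free side. Going deeper.

{"op": "arm_command", "data": {
  "steps": [
    [[8, 0.5, 0, 0, 0, 0], [16, 1, 0, 0, 0, 0], [24, 2, 0, 0, 0, 0], [32, 2, 0, 0, 0, 0], [40, 2, 0, 0, 0, 0], [46, 2, 0, 0, 0, 0], [51, 2, 0, 0, 0, 0], [51, 2, 0, 0, 0, 0]]
  ]
}}

```text
t: 7.47
eef_pos: [0.5434, 0.2124, 0.2014]
ee_rot: [0.247, 1.563, -0.252]
force: [-0.5, 0.9, -2.3]
opening: 0.0246
```

Run:
```python
from h import *
st(); o=env.get_obs(); p=env.snapshot('wrist'); save(p,'w7')
s=env.snapshot('side'); cv2.imwrite('pics/s7z.png',cv2.resize(s['color'][150:330,170:340,::-1],None,fx=3,fy=3))
print(delta([.5435,.213,.203],72).tolist())
```

```text
t 7.47 pos [0.5434 0.2124 0.2014] jaw 71.8 down [-0.007 -0.002 -1.   ] F [-0.5  0.9 -2.3] open 0.0246 q [ 0.26  0.2   0.19  1.56 -0.    0.58]
[-0.097, 0.316, -0.498, -0.003, -0.004, 0.003]
```

View pics/w7.png

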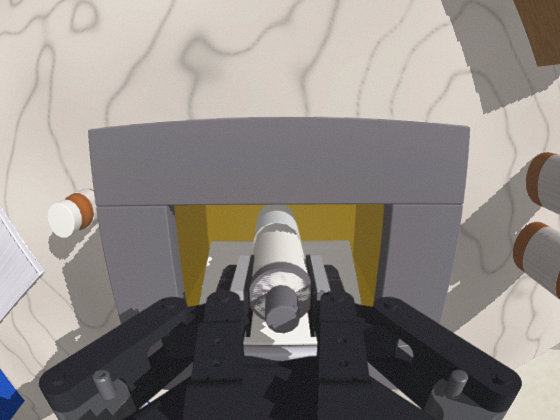

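View pics/s7z.png

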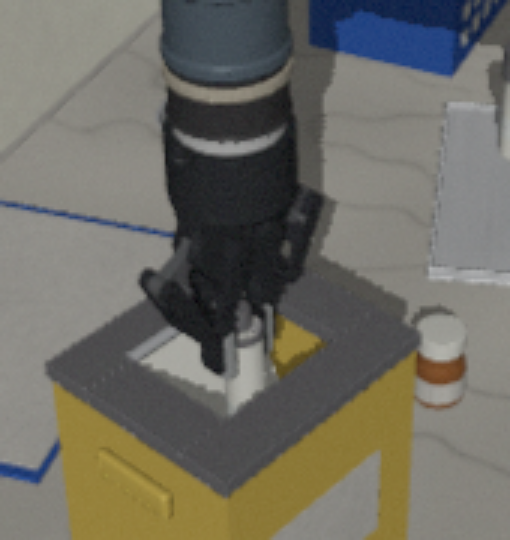

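The flap is well open, with its free edge around row 243 and the foot beyond it. Now a partial release, to 50 mm, so the fingers stay clear of the mouth's sides.

{"op": "arm_command", "data": {
  "steps": [
    [[0, 0, 0, 0, 0, 0], [0, 0, 0, 0, 0, 0], [0, 0, 0, 0, 0, 0], [0, 0, 0, 0, 0, 0], [0, 0, 0, 0, 0, 0], [0, 0, 0, 0, 0, 0]]
  ],
  "claw": -0.18
}}

```text
t: 8.07
eef_pos: [0.5442, 0.2126, 0.2034]
ee_rot: [0.247, 1.56, -0.251]
force: [1.0, -0.5, 0.5]
opening: 0.0505
```

Run:
```python
from h import *
st(); p=env.snapshot('wrist'); save(p,'w8')
```

```text
t 8.07 pos [0.5442 0.2126 0.2034] jaw 71.8 down [-0.004 -0.002 -1.   ] F [ 1.  -0.5  0.5] open 0.0505 q [ 0.26  0.2   0.19  1.56 -0.    0.58]
```

View pics/w8.png

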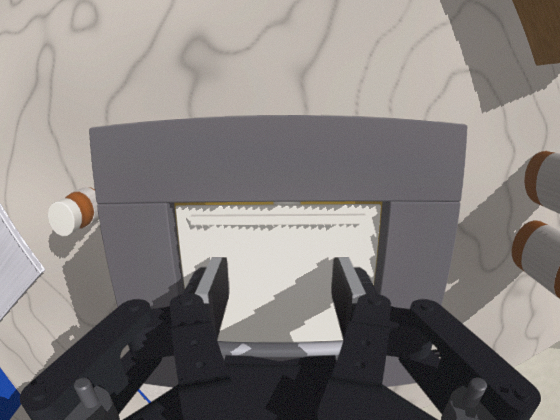

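The injector has dropped inside and the flap appears nearly shut, with its free edge at row 205. Drawing straight up.

{"op": "arm_command", "data": {
  "steps": [
    [[-15, 0, 0, 0, 0, 0], [-40, 0, 0, 0, 0, 0], [-75, 0, 0, 0, 0, 0], [-110, 0, 0, 0, 0, 0], [-145, 0, 0, 0, 0, 0], [-150, 0, 0, 0, 0, 0], [-150, 0, 0, 0, 0, 0], [-150, 0, 0, 0, 0, 0]]
  ]
}}

```text
t: 8.78
eef_pos: [0.5451, 0.2129, 0.3531]
ee_rot: [0.247, 1.56, -0.251]
force: [1.0, -0.5, 0.0]
opening: 0.0505
```

Run:
```python
from h import *
st(); p=env.snapshot('wrist'); save(p,'w9'); s=env.snapshot('side'); save(s,'s9')
for l in ['spent_mid','fresh_mid','flap']:
  for q in (p,s): print(l,[(round(d['p'],2),np.round(d['xyz'],4)) for d in env.spot_in(q,l)])
```

```text
t 8.78 pos [0.5451 0.2129 0.3531] jaw 71.8 down [-0.004 -0.001 -1.   ] F [ 1.  -0.5  0. ] open 0.0505 q [ 0.26  0.29  0.59  1.88 -0.    0.58]
spent_mid [(0.54, array([0.5287, 0.2254, 0.035 ]))]
spent_mid []
fresh_mid [(0.61, array([ 0.5327, -0.3323,  0.0533]))]
fresh_mid [(0.71, array([ 0.5304, -0.3357,  0.0765]))]
flap [(0.75, array([0.5466, 0.2054, 0.1971]))]
flap [(0.62, array([0.5461, 0.2116, 0.1962]))]
```

View pics/w9.png

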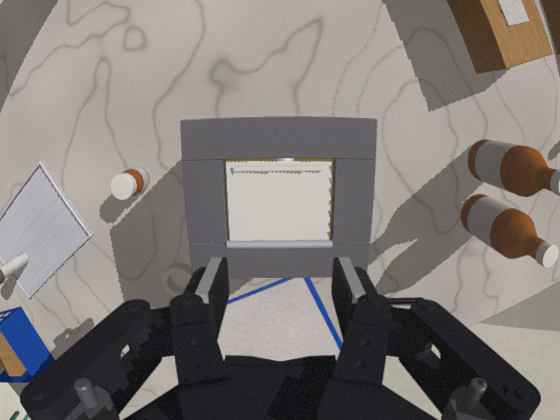

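View pics/s9.png

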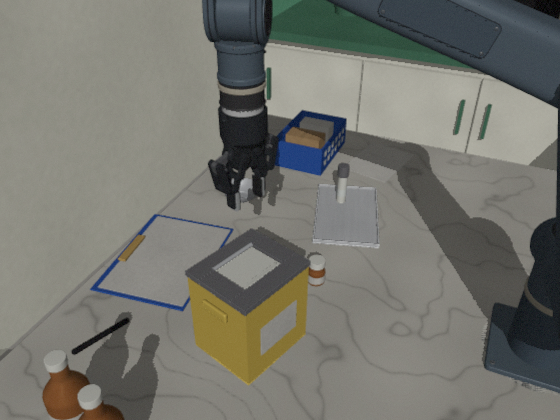

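The flap is closed and the capped injector still stands at (343,183). There is a small white spot at (285,158) in the free-edge gap, which I'll look at closely.

Run:
```python
from h import *
p=env.snapshot('wrist'); i=p['color'][110:260,170:390,::-1]; cv2.imwrite('pics/w10z.png',cv2.resize(i,None,fx=3.5,fy=3.5,interpolation=cv2.INTER_CUBIC))
cv2.imwrite('pics/w10y.png',cv2.resize(p['color'][145:185,215:345,::-1],None,fx=6,fy=6,interpolation=cv2.INTER_CUBIC))
```

```text
(no output)
```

View pics/w10z.png

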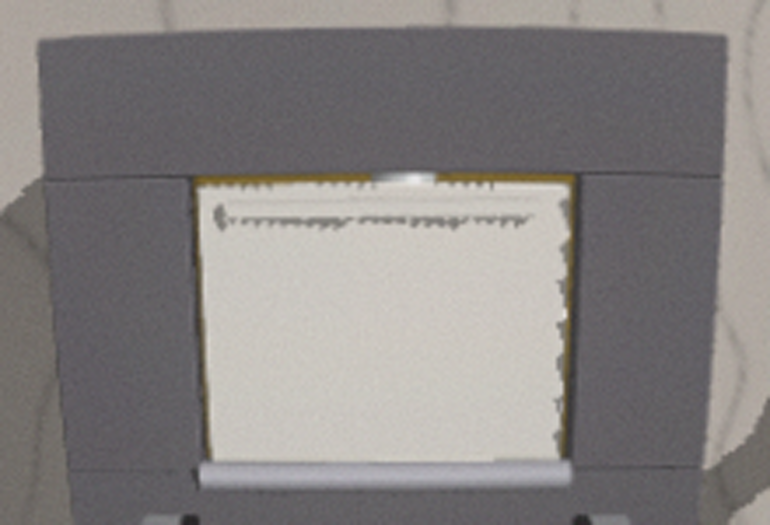

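View pics/w10y.png

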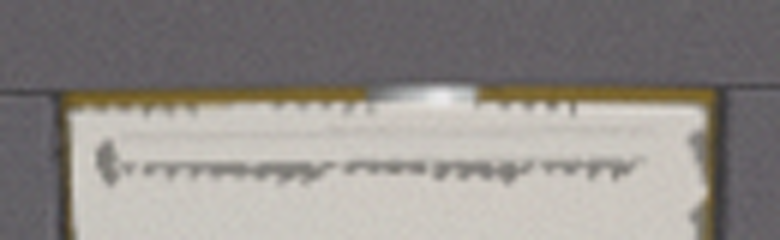

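The spot's apparent width, about 17 mm at lid level, fits a 26 mm body roughly 15 cm below the lid. So it is the injector inside the bin, seen through the gap, and the flap is level. Handing in.

Run:
```python
from h import *
print(env.job_done()); st()
```

```text
the job is handed in; nothing more can be done
None
the job is handed in; nothing more can be done
```

The spent injector is inside the sharps bin, the flap has swung shut, and I handed the job in at about 9 s, well under the 35 s limit.

- **What I did:** I gripped the injector near the top of its body and lifted it upright. I pushed its foot about 80 mm below the lid near the middle of the mouth. With the flap held open, I released it by opening the fingers only to 50 mm, then drew straight up about 150 mm.
- **Last checks:** Both the picture and the network show the flap level and closed. The capped injector still stands in its place in the tray. The white body shows through the flap's free-edge gap, far below the lid, and the network placed it at a height of about 0.035 m. The wrist force readings I took stayed under about 3 N, and the gripper was clear of everything at the end.
- **Disagreements:** The measured arm position wandered by up to about 6 mm around the grasp, which did no harm. The network's `mouth` point in the side view was clearly off. I used my own corner measurements instead, which agreed to about 5 mm between the two fixed cameras and fitted the wrist view.

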